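# Line up the marble jars by size beside the cabinet

### The arm

A 6-joint arm with a two-finger parallel gripper is mounted at the origin on the work surface. World frame = base frame: x ahead of the robot, y to its left, z up, the work surface at z = 0. Lengths are in m, angles in rad, forces in N, time in s.
With the tool pointing down it reaches from about 0.375 to 0.9 m from the base axis. Payload 3.1 kg.
Tool frame: the origin (TCP) lies on the centre line of the jaws, within the pads' length; the fingertips stand robot.finger_overhang ahead of it and the grasp point (between the pads) lies 2 mm behind it (robot.finger_overhang is the distance from the TCP to the fingertips, in m); z points along the fingers, y is the direction in which the jaws open and shut (so a half turn about z gives the same grasp; the last joint's range is limited). The gripper opens to 87 mm and grips with 3 to 60 N. Pads are 19 mm wide; open, the fingers measure 117 mm over their backs; the gripper's body (75 mm by 190 mm) begins 51 mm behind the grasp point.
Start: joints at [-0.178, 0.527, 1.433, -0, 1.181, -0.178], TCP at [0.625, 0, 0.24] pointing down, gripper open.
Joint ranges: [-3.08, 3.08], [-0.75, 2.2], [0.22, 2.44], [-1.43, 4.57], [0, 2.65], [-2.85, 2.85]. Speed limits (rad/s): [2.79, 2.79, 3.14, 3.14, 3.14, 3.14].

### API

Orientations are given as a unit quaternion [x, y, z, w].
In Python, from rig import robot gives the robot as it stands. The module is installed in compiled form; this text tells all that it offers.
- The arm moves only by the tool step_arm, never from a script. Its arguments are lists of equal length, an entry for each row: "slide": the shift along the tool's x, y, z in mm, a list of three; "twist": the turn about the tool's z in degrees. A call has 1 to 20 rows; each row shifts and turns the commanded pose from where the row before left it, along the tool's axes as they then stand; what a row does not reach is not made up. A row lasts 1/12 s, in which the tool goes at most 41.7 mm and 7.16 degrees, less where a joint would pass 70% of its speed; a pose out of reach is approached as far as the arm can. A call is refused whole if a number of a shift passes 41.7 or a number of a turn 7.16, either way. A call with a gripper value outside its range is refused whole. "jaw" is the finger opening in mm, from 0 to 87, set as the call begins (left out, the last holds). The fingers move at their own pace and stop on an object; "force" is the grip in N (left out, the last holds). Time passes only in rows, so rows that do not move let the fingers close. It gives the time, the measured TCP pose, the force and the opening at its end, in the units of the state.
- robot.get_obs(): the state, without advancing time (a new reading comes with each control period).
- robot.camera(name): name is "scene" or "side" or "wrist"; returns a dict with "color" (400x640x3 uint8, blue, green, red), "depth" (400x640 float32, m along the optical axis (not along the pixel's ray), 0 where there is no reading), "camera_matrix" (3x3 intrinsics, pixels), "origin" and "orientation" of the camera in the world. Camera axes: x right, y down, z forward; pixel columns grow to the right and rows downward; lengths in m; the calibration is good to about 2 mm. A picture is of the moment at which its call begins.
- robot.hand_in(): hands the job in, once; it reports no verdict.
The state is a dict: "time": time; "q": joint angles; "joint_velocities": joint speeds; "joint_torque": joint torques, N m; "position": TCP position; "tool_rot": TCP orientation; "ft_force": force on the tool from outside, world axes, zero at the start; "moment": the same for the moment, N m; "grip_width": finger opening in m.
Only numpy, scipy, OpenCV 4.12 (cv2) and the standard library are available. Lean on these libraries where they do the work, as an engineer would, in place of code of your own. Each camera call takes 0.05 s, during which the arm holds its last target.

### The job

Line up the four green marble jars by size on the row of cork marks, one upright in the middle of each mark: the smallest on the mark nearest the little plywood cabinet, and each next one bigger, so that the largest ends up farthest from the cabinet. Do not knock any jar over, and leave the travel mug where it stands.

Things in the scene. Friction and masses are not known exactly. Their poses are not given: they have to be found in the camera images.
- jar1_mid (a point): Smallest of four closed upright green glass marble jars (loose): plain cylinder 36 mm in diameter and 50 mm tall over its yellow lid, the lid as wide as the glass. The point is on the jar's axis half-way up (25 mm above its underside); z is up along the jar. It weighs about 60 g (up to 30 % either way).
- jar2_mid (a point): Second smallest of four closed upright green glass marble jars (loose): plain cylinder 45 mm in diameter and 72 mm tall over its white lid, the lid as wide as the glass. The point is on the jar's axis half-way up (36 mm above its underside); z is up along the jar. It weighs about 110 g (up to 30 % either way).
- jar3_mid (a point): Second largest of four closed upright green glass marble jars (loose): plain cylinder 54 mm in diameter and 94 mm tall over its red lid, the lid as wide as the glass. The point is on the jar's axis half-way up (47 mm above its underside); z is up along the jar. It weighs about 190 g (up to 30 % either way).
- jar4_mid (a point): Largest of four closed upright green glass marble jars (loose): plain cylinder 63 mm in diameter and 116 mm tall over its black lid, the lid as wide as the glass. The point is on the jar's axis half-way up (58 mm above its underside); z is up along the jar. It weighs about 300 g (up to 30 % either way).
- mark1_top (a point): Round brown cork mark, 72 mm in diameter and 3 mm thick, fixed, the left end (+y) of the row. The four marks stand 90 mm apart in a straight row along a 90 x 360 x 12 mm plywood board, which lies flat, up to 15 degrees askew of the y direction. The point is the centre of the mark's top face, 15 mm above the shelf.
- mark2_top (a point): Round brown cork mark, 72 mm in diameter and 3 mm thick, fixed, second from the left (+y) end. The four marks stand 90 mm apart in a straight row along a 90 x 360 x 12 mm plywood board, which lies flat, up to 15 degrees askew of the y direction. The point is the centre of the mark's top face, 15 mm above the shelf.
- mark3_top (a point): Round brown cork mark, 72 mm in diameter and 3 mm thick, fixed, second from the right (-y) end. The four marks stand 90 mm apart in a straight row along a 90 x 360 x 12 mm plywood board, which lies flat, up to 15 degrees askew of the y direction. The point is the centre of the mark's top face, 15 mm above the shelf.
- mark4_top (a point): Round brown cork mark, 72 mm in diameter and 3 mm thick, fixed, the right end (-y) of the row. The four marks stand 90 mm apart in a straight row along a 90 x 360 x 12 mm plywood board, which lies flat, up to 15 degrees askew of the y direction. The point is the centre of the mark's top face, 15 mm above the shelf.
- cabinet: Small plywood cabinet with a swing door and a steel knob, 160 x 150 x 220 mm (deep, wide, tall), fixed; it stands beyond one end of the row of marks, on the left (+y) or on the right (-y), and a flat shoe box with a blue lid stands on the other side. Origin at the centre of its underside.
- mug_mid (a point): Aluminium travel mug with a black lid (loose), 72 mm in diameter and 131 mm tall, standing among the jars. The point is on its axis, 65 mm above its underside.

How it is judged:
By the outcome, as a careful person would: the job done as asked, in the order asked, and still so for the second after the job is handed in, with the robot touching nothing.
It also fails if it takes over 112 s, if anything falls off the work surface, if the arm or the gripper's body presses on something with over 40 N, if the wrist force passes 120 N, or if a joint passes its speed limit or range.

## Working session

There is one attempt and no reset: what is moved stays moved. The work goes in short steps, Python scripts to look and compute and a tool call to move; the robot and the scene stay as the last step left them, time stands still between calls to the robot, and variables do not carry over. Pictures are saved under pics/ and viewed, and the job is handed in when it is done.

Besides the shell and the picture viewer there is one more tool, called after "Emit:" as name(argument=value, ...), one argument or row to a line, values as JSON. step_arm: Moves the arm, as the interface text tells. Its arguments: {"type":"object","properties":{"slide":{"type":"array","items":{"type":"array","items":{"type":"number"}}},"twist":{"type":"array","items":{"type":"number"}},"jaw":{"type":"number"},"force":{"type":"number"}},"required":["slide","twist"]}

```bash
mkdir -p pics
python3 - <<'E'
from rig import robot
import cv2,numpy as np,pickle
o=robot.get_obs();print(o['time'],o['position'],o['tool_rot'],o['grip_width'],robot.finger_overhang)
d={}
for n in ['scene','side','wrist']:
    c=robot.camera(n);d[n]=c;cv2.imwrite(f'pics/{n}0.png',c['color']);print(n,c['origin'],c['orientation'],c['camera_matrix'].tolist() if hasattr(c['camera_matrix'],'tolist') else c['camera_matrix'])
pickle.dump(d,open('c0.pkl','wb'))
E
```

```text
0.0 [6.24283317e-01 1.60400507e-04 2.38543731e-01] [ 7.07099856e-01  7.07112818e-01 -6.44517185e-04 -9.16797247e-04] 0.08703905479134535 0.017
scene [0.99744784 0.64236668 1.24495287] [ 0.30885775  0.90421007 -0.28141531 -0.08841077] [[478.1120103699494, 0.0, 322.06653910886405], [0.0, 478.1120103699494, 197.15849680819963], [0.0, 0.0, 1.0]]
side [-0.20806733 -0.89764052  1.2700255 ] [ 0.87213085 -0.313553    0.12539943 -0.35404417] [[493.89657558003466, 0.0, 315.3939533485652], [0.0, 493.89657558003466, 196.09213266894656], [0.0, 0.0, 1.0]]
wrist [0.62479333 0.07461562 0.38412625] [ 9.90630640e-01  1.70991018e-04 -9.60102915e-04  1.36564948e-01] [[287.09660612390564, 0.0, 323.3370302373197], [0.0, 287.09660612390564, 197.79409307615992], [0.0, 0.0, 1.0]]
```

View pics/scene0.png

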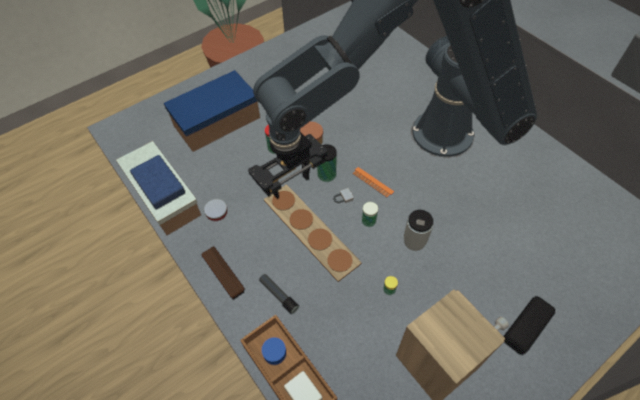

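View pics/side0.png

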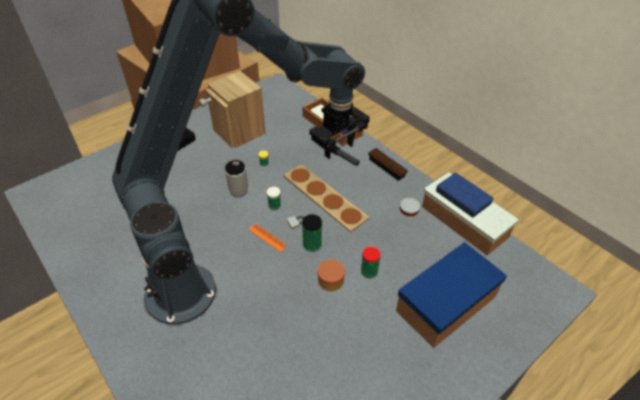

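View pics/wrist0.png

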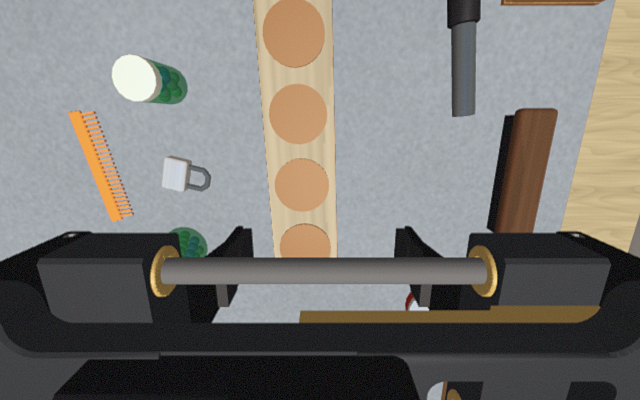

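All views agree: the cabinet is on +y (scene ~(450,345), side ~(237,108)), so jar1 goes on mark1 and jar4 on mark4. In the side view the lids are at about yellow (264,154), white (274,190), black (312,222) and red (371,254). The marks run from (300,175) to (351,216) and the mug lid is at (235,166). Next I measure these.

```bash
cat > h.py <<'E'
import cv2,numpy as np
from scipy.spatial.transform import Rotation as R
def ray(c,uv,z):
    K=c['camera_matrix'];u=np.array([uv[0],uv[1],1.]);d=R.from_quat(c['orientation']).as_matrix()@np.linalg.solve(K,u)
    o=np.array(c['origin']);return o+d*(z-o[2])/d[2]
def blobs(c,kind,amin=30):
    hsv=cv2.cvtColor(c['color'],cv2.COLOR_BGR2HSV)
    rng={'yellow':[((22,130,120),(35,255,255))],'red':[((0,190,90),(4,255,255)),((174,190,90),(180,255,255))],
     'white':[((0,0,190),(180,60,255)),((25,0,170),(90,70,255))],'black':[((0,0,0),(180,255,45))],'brown':[((5,100,80),(14,220,235))]}[kind]
    m=0
    for a,b in rng: m=m|cv2.inRange(hsv,a,b)
    n,l,s,ce=cv2.connectedComponentsWithStats(m)
    out=[]
    for i in range(1,n):
        if s[i,4]>=amin:
            cs,_=cv2.findContours((l==i).astype(np.uint8),cv2.RETR_EXTERNAL,cv2.CHAIN_APPROX_NONE)
            h=cv2.convexHull(max(cs,key=len)); M=cv2.moments(h)
            if M['m00']>0: out.append((M['m10']/M['m00'],M['m01']/M['m00'],int(s[i,4]),s[i,:4].tolist(),l==i))
    return out
E
python3 - <<'E'
from h import *
import pickle
d=pickle.load(open('c0.pkl','rb'))
H={'yellow':.05,'white':.072,'red':.094,'black':.116,'brown':.015}
for n in d:
  for k in H:
    for b in blobs(d[n],k):
      p=ray(d[n],b[:2],H[k])
      if .3<p[0]<.95 and abs(p[1])<.5 and b[2]<6000: print(n,k,np.round(b[:2],1),b[2],b[3],np.round(p[:2],4))
E
```

```text
scene yellow [390.6 282.5] 119 [385, 277, 12, 12] [0.5386 0.3195]
scene white [155.4 180.3] 1359 [117, 142, 78, 79] [ 0.8877 -0.3667]
scene white [370.  207.7] 153 [363, 202, 15, 13] [0.4359 0.1131]
scene white [302.1 388. ] 640 [285, 372, 36, 28] [0.8886 0.3967]
scene black [318.4 105.8] 40 [312, 102, 15, 10] [ 0.3295 -0.2747]
scene black [290.7 123.5] 582 [274, 108, 35, 33] [ 0.4467 -0.2669]
scene black [298.  155.4] 975 [270, 135, 66, 46] [ 0.5055 -0.1457]
scene black [269.8 164.3] 42 [262, 160, 17, 10] [ 0.5925 -0.1703]
scene black [306.1 173.1] 50 [303, 168, 7, 11] [ 0.526  -0.0762]
scene black [265.1 186.3] 69 [255, 179, 18, 17] [ 0.6485 -0.1109]
scene black [276.2 190.5] 57 [272, 185, 9, 13] [ 0.6316 -0.0788]
scene black [420.1 220.5] 301 [409, 211, 23, 20] [0.3756 0.2498]
scene black [289.2 304.3] 102 [283, 298, 14, 15] [0.8014 0.2267]
scene brown [251.4 111.3] 96 [244, 103, 14, 17] [ 0.4737 -0.4828]
scene brown [234.9 122.9] 119 [223, 114, 25, 20] [ 0.5493 -0.4711]
scene brown [311.9 130.4] 272 [300, 122, 23, 19] [ 0.3587 -0.2765]
scene brown [203.3 136.6] 351 [183, 125, 40,
[... 3207 characters left out ...]
 291.4] 119 [410, 285, 11, 19] [ 0.723  -0.1045]
wrist black [464.1 390.2] 499 [446, 382, 37, 18] [ 0.7923 -0.2393]
wrist black [591.3 390.8] 828 [566, 382, 51, 18] [ 0.944  -0.2398]
wrist brown [293.3  32.4] 2931 [263, 0, 62, 67] [0.5895 0.1683]
wrist brown [541.8   1.7] 229 [501, 0, 103, 5] [0.8685 0.199 ]
wrist brown [564.8   3.5] 71 [535, 3, 61, 2] [0.8946 0.1972]
wrist brown [297.5 113.6] 1887 [269, 85, 58, 59] [0.5922 0.0788]
wrist brown [527.1 169.5] 4337 [499, 109, 58, 124] [0.8885 0.0092]
wrist brown [301.3 184.5] 1202 [275, 159, 53, 52] [ 0.595 -0.011]
wrist brown [304.5 242.3] 814 [280, 224, 50, 34] [ 0.5978 -0.0938]
wrist brown [444.1 390.6] 51 [442, 382, 5, 18] [ 0.8226 -0.3583]
```

Run:
```python
from h import *
import pickle
d=pickle.load(open('c0.pkl','rb'))
print('mug',ray(d['scene'],(420.1,220.5),.131)[:2],ray(d['side'],(234.4,167.3),.131)[:2])
G=np.zeros((40,50))
P=[]
for n in ['side','scene']:
    c=d[n];K=c['camera_matrix'];v,u=np.nonzero(c['depth']>0);z=c['depth'][v,u]
    p=np.stack([(u-K[0,2])/K[0,0]*z,(v-K[1,2])/K[1,1]*z,z],1)@R.from_quat(c['orientation']).as_matrix().T+c['origin'];P.append(p)
P=np.vstack(P)
P=P[(P[:,2]<.28)&(P[:,0]>.25)&(P[:,0]<.85)&(abs(P[:,1])<.55)]
i=((P[:,0]-.25)/.03).astype(int);j=((P[:,1]+.55)/.03).astype(int)
G=np.zeros((20,37));np.maximum.at(G,(i,j),P[:,2])
print('x\\y ',' '.join(f'{-55+3*k:4d}' for k in range(37)))
for r in range(20):print(25+3*r,' '.join(f'{int(g*1000):4d}' for g in G[r]))
```

```text
mug [0.38398669 0.25498079] [0.36566564 0.23910483]
x\y   -55  -52  -49  -46  -43  -40  -37  -34  -31  -28  -25  -22  -19  -16  -13  -10   -7   -4   -1    2    5    8   11   14   17   20   23   26   29   32   35   38   41   44   47   50   53
25    5    7    4    7    4    5    7    4    6    6    7    7    5    5    6    4    7    5    9    5    6    5    4    4    6    7    5    7    6    6    8    7    6    6    6    7    5
28    6    4    7    7    7    4    5    5    6    6    7    5    5    6    6    4    7    7    8    9    8    6    5    6    6    6    7    5    7    7    6    9    6    5    5    7    6
31    7    6    5    5    5    6    6    5    8   56   55    6    9    5    6    6   10    9   11    9    9    4    6    7    7    8  126  109    7    6    9    6    8    4    8    7    3
34    6    6    6    6    7    5    5    5   58   60   60   56    4    6    7    5    8    8    8    6    5    4    5    4    5  133  133  130    6    8    7    3    7    4    7    8    6
37    8    6    5    5    6    6    7    5   58   61   59   55    5   84  119  117    6    7    5    7    
[... 2201 characters left out ...]
4   29   27   28    8    7    6    6    5    7    7    5    4    5    7    5    8    4    5    8    6    4    5    6    7    9    4    3
76    4    4    4    5    5    8    8    7    5    6   29   27   29    6    6    5    8    4    5    5   34   32   36   34   36   34    4    5    5    5    5    6    5    4    6    6    5
79    5   91   95   91   94   96   94   90   99   96   92   89   28    6    9    5    4    4    6    5   28   32   32   33   34   32    3    4    5    4    4    4    9    5    7    3    9
82    6   95   97   97  131  130  135  132  133  131  127   96    7    5    3   36   42   38   36   33   36    5    8    7   49   52   53   52   51   55   53   52   55   52    7    4    4
```

The height map shows free approaches: the cabinet starts at y>0.43, the shoe box ends at y<-0.43, and the pot is 60 mm tall. With the jaws along world x (across the row), slide = [dy, dx, -dz]. I start with jar1, taking a wrist look on the way.

Emit:
step_arm(
  slide=[
    [10, -4, 2],
    [25, -10, 5],
    [30, -12, 6],
    [30, -12, 6],
    [30, -12, 6],
    [30, -12, 6],
    [30, -12, 5],
    [25, -10, 4],
    [10, -6, 0],
    [0, 0, 0],
    [0, 0, 0],
  ],
  twist=[0, 0, 0, 0, 0, 0, 0, 0, 0, 0, 0],
  jaw=87,
)

```text
time: 1.07
position: [0.5348, 0.2202, 0.1997]
tool_rot: [0.706, 0.708, -0.0, 0.0]
ft_force: [-0.9, -0.5, 0.3]
grip_width: 0.0869
```

```bash
cat > look.py <<'E'
from rig import robot
from h import *
import sys
H={'yellow':.05,'white':.072,'red':.094,'black':.116,'brown':.015}
name=sys.argv[1]; 
c=robot.camera('wrist');cv2.imwrite(f'pics/{name}.png',c['color']);o=robot.get_obs()
print(o['time'],o['position'],o['tool_rot'],o['grip_width'],o['ft_force'])
for k in sys.argv[2:]:
    kk,dz=(k.split('+')+['0'])[:2]
    for b in blobs(c,kk,150):
        p=ray(c,b[:2],H[kk]+float(dz)); print(k,np.round(b[:2],1),b[2],b[3],np.round(p[:2],4))
E
python3 look.py w1 yellow brown
```

```text
1.1167 [0.53556256 0.21946756 0.19984065] [7.07053856e-01 7.07159443e-01 2.06907502e-04 5.69856832e-04] 0.0872985934302042 [-0.14406188 -0.09196779 -0.55804965]
yellow [320.6  92. ] 218 [303, 73, 36, 39] [0.5323 0.3179]
brown [604.1 101.7] 7399 [562, 0, 78, 208] [0.8415 0.3112]
brown [622.2 197.6] 293 [604, 193, 36, 10] [0.8923 0.2026]
brown [367.6 223.5] 1255 [339, 197, 58, 54] [0.5895 0.1691]
brown [366.3 295.4] 984 [340, 284, 54, 26] [0.5922 0.0678]
```

View pics/w1.png

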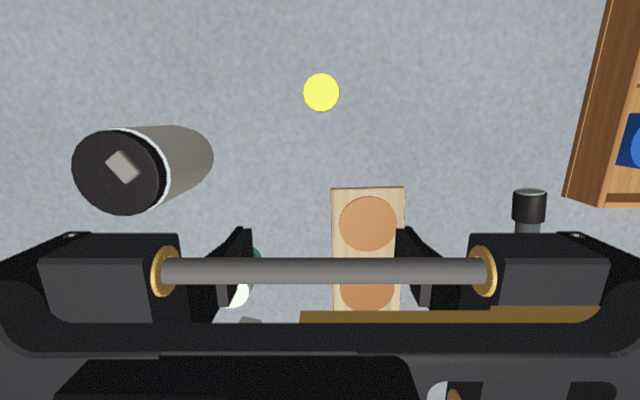

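The yellow lid is centred at (320.6,92), giving (0.532,0.318). Mark1 at (367.6,223.5) gives (0.5895,0.169). The mug on the left is clear. I move over jar1, descend and grip.

Emit:
step_arm(
  slide=[
    [10, -1, 0],
    [25, -1, 0],
    [28, -1, 0],
    [25, 0, 0],
    [10, 0, 10],
    [0, 0, 25],
    [0, 0, 30],
    [0, 0, 30],
    [0, 0, 30],
    [0, 0, 25],
    [0, 0, 15],
    [0, 0, 5],
    [0, 0, 0],
    [0, 0, 0],
  ],
  twist=[0, 0, 0, 0, 0, 0, 0, 0, 0, 0, 0, 0, 0, 0],
)

```text
time: 2.28
position: [0.5328, 0.3175, 0.0297]
tool_rot: [0.707, 0.707, 0.0, 0.0]
ft_force: [0.7, 0.3, -0.2]
grip_width: 0.0869
```

Emit:
step_arm(
  slide=[
    [0, 0, 0],
    [0, 0, 0],
    [0, 0, 0],
    [0, 0, 0],
    [0, 0, 0],
    [0, 0, 0],
    [0, 0, 0],
    [0, 0, 0],
    [0, 0, 0],
    [0, 0, 0],
    [0, 0, 0],
    [0, 0, 0],
  ],
  twist=[0, 0, 0, 0, 0, 0, 0, 0, 0, 0, 0, 0],
  jaw=20,
  force=10,
)

```text
time: 3.28
position: [0.5319, 0.3181, 0.0295]
tool_rot: [0.707, 0.707, -0.0, -0.0]
ft_force: [0.4, 0.1, -0.3]
grip_width: 0.0358
```

Emit:
step_arm(
  slide=[
    [0, 0, -10],
    [0, 0, -25],
    [0, 0, -25],
    [-10, 4, 0],
    [-20, 8, 0],
    [-29, 11, 0],
    [-30, 12, 0],
    [-30, 11, 0],
    [-20, 8, 0],
    [-10, 3.5, 0],
    [0, 0, 0],
    [0, 0, 0],
    [0, 0, 0],
  ],
  twist=[0, 0, 0, 0, 0, 0, 0, 0, 0, 0, 0, 0, 0],
)

```text
time: 4.37
position: [0.5885, 0.1701, 0.0894]
tool_rot: [0.707, 0.707, -0.0, -0.001]
ft_force: [0.1, -0.5, -0.5]
grip_width: 0.0356
```

```bash
python3 look.py w2 brown yellow+0.06
python3 - <<'E'
from rig import robot
from h import *
for n in ['scene','side']:
    c=robot.camera(n);cv2.imwrite(f'pics/{n}2.png',c['color'])
E
```

```text
4.4167 [0.58853617 0.17043367 0.08945481] [ 7.06558799e-01  7.07654162e-01 -2.20816349e-04 -4.50131437e-04] 0.03579067863678153 [-0.09846015  0.30010858 -0.6696973 ]
brown [629.5 137.8] 522 [617, 90, 23, 84] [0.8184 0.2299]
brown [634.9 159.2] 306 [627, 129, 13, 48] [0.8271 0.2138]
brown [324.3 206.8] 2098 [281, 172, 88, 65] [0.5894 0.1753]
brown [328.5 299.9] 620 [288, 286, 80, 25] [0.5933 0.0891]
yellow+0.06 [323.3 247.5] 824 [291, 234, 66, 24] [0.5887 0.185 ]
yellow+0.06 [323.4 293.1] 1116 [291, 284, 66, 23] [0.5888 0.1602]
```

View pics/w2.png

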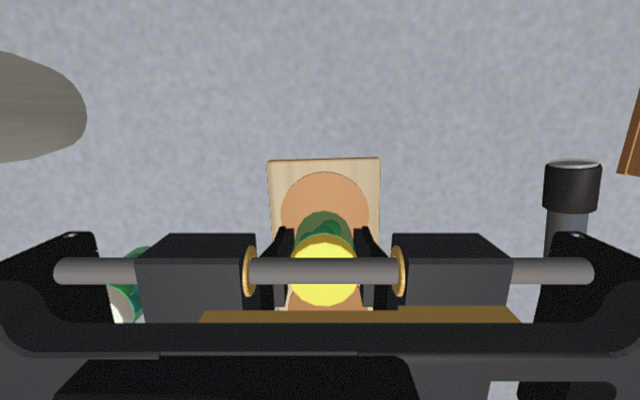

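The jar hangs straight. Its lid centre is near (323,275), over mark1, with equal board margins left and right. I lower and release.

Emit:
step_arm(
  slide=[
    [0, 0, 10],
    [0, 0, 15],
    [0, 0, 10],
    [0, 0, 5],
    [0, 0, 3],
    [0, 0, 1.3],
    [0, 0, 0],
    [0, 0, 0],
  ],
  twist=[0, 0, 0, 0, 0, 0, 0, 0],
)

```text
time: 5.18
position: [0.59, 0.1691, 0.0456]
tool_rot: [0.707, 0.707, 0.0, 0.0]
ft_force: [-0.1, -0.3, -0.6]
grip_width: 0.0359
```

Emit:
step_arm(
  slide=[
    [0, 0, 0],
    [0, 0, 0],
    [0, 0, 0],
    [0, 0, 0],
    [0, 0, 0],
    [0, 0, 0],
    [0, 0, 0],
    [0, 0, 0],
  ],
  twist=[0, 0, 0, 0, 0, 0, 0, 0],
  jaw=87,
)

```text
time: 5.85
position: [0.5895, 0.169, 0.0452]
tool_rot: [0.707, 0.707, -0.0, -0.0]
ft_force: [0.2, -0.3, 0.0]
grip_width: 0.0806
```

Emit:
step_arm(
  slide=[
    [0, 0, -10],
    [0, 0, -25],
    [0, 0, -30],
    [0, 0, -30],
    [0, 0, -30],
    [-20, -20, -20],
    [-30, -30, -5.7],
    [-30, -30, 0],
    [-25, -30, 0],
    [-10, -20, 0],
    [0, 0, 0],
    [0, 0, 0],
  ],
  twist=[0, 0, 0, 0, 0, 0, 0, 0, 0, 0, 0, 0],
)

```text
time: 6.85
position: [0.4602, 0.0549, 0.1967]
tool_rot: [0.708, 0.706, 0.0, 0.0]
ft_force: [0.4, -0.4, 0.4]
grip_width: 0.0872
```

```bash
python3 look.py w3 brown white yellow+.015
```

```text
6.9 [0.46175442 0.05519587 0.19672483] [0.70739966 0.70681241 0.00095216 0.00101896] 0.08662088396059994 [-0.27209604 -0.43493901  1.05809648]
brown [442.8  78.8] 1910 [411, 42, 65, 73] [0.5874 0.1682]
brown [438.1 162.5] 2699 [407, 132, 63, 62] [0.5919 0.0791]
brown [437.4 230.6] 1592 [407, 209, 55, 49] [ 0.6001 -0.0046]
brown [411.7 300.4] 320 [401, 285, 28, 26] [ 0.5766 -0.1031]
white [292.  135.4] 1905 [268, 111, 49, 50] [0.4317 0.1132]
white [297.5 226. ] 708 [284, 209, 28, 35] [0.4345 0.024 ]
yellow+.015 [466.   71.2] 1449 [445, 50, 43, 43] [0.588  0.1686]
```

View pics/w3.png

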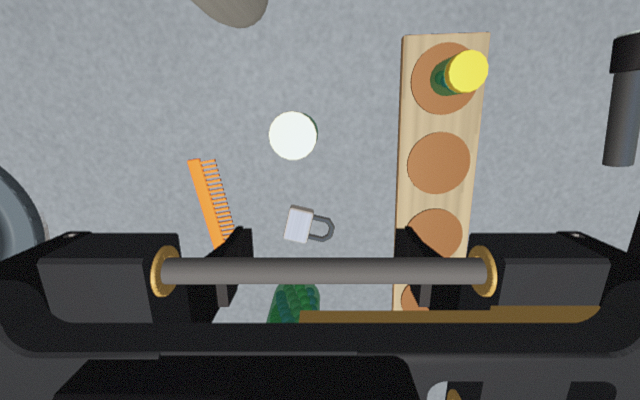

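Jar1 stands at (0.588,0.1686), within 2 mm of mark1's centre. The white lid at (292,135) gives (0.4317,0.1132). Jar2 next.

Emit:
step_arm(
  slide=[
    [9, -4, 0],
    [20, -10, 0],
    [20, -10, 0],
    [10, -4, 10],
    [0, 0, 25],
    [0, 0, 30],
    [0, 0, 30],
    [0, 0, 25],
    [0, 0, 20],
    [0, 0, 8.4],
    [0, 0, 3],
    [0, 0, 0],
    [0, 0, 0],
  ],
  twist=[0, 0, 0, 0, 0, 0, 0, 0, 0, 0, 0, 0, 0],
)

```text
time: 7.98
position: [0.4336, 0.1148, 0.045]
tool_rot: [0.707, 0.707, 0.001, 0.001]
ft_force: [0.3, -0.4, 0.5]
grip_width: 0.0868
```

Emit:
step_arm(
  slide=[
    [0, 0, 0],
    [0, 0, 0],
    [0, 0, 0],
    [0, 0, 0],
    [0, 0, 0],
    [0, 0, 0],
    [0, 0, 0],
    [0, 0, 0],
    [0, 0, 0],
    [0, 0, 0],
  ],
  twist=[0, 0, 0, 0, 0, 0, 0, 0, 0, 0],
  jaw=25,
  force=12,
)

```text
time: 8.82
position: [0.4326, 0.1143, 0.0444]
tool_rot: [0.707, 0.707, -0.0, -0.0]
ft_force: [-1.2, -0.5, 1.1]
grip_width: 0.0447
```

Emit:
step_arm(
  slide=[
    [0, 0, -10],
    [0, 0, -25],
    [0, 0, -25],
    [-2, 10, 0],
    [-5, 25, 0],
    [-7, 31, 0],
    [-7, 31, 0],
    [-7, 31, 0],
    [-4.5, 22.5, 0],
    [-2, 10, 0],
    [0, 0, 0],
    [0, 0, 10],
    [0, 0, 15],
    [0, 0, 10],
    [0, 0, 5],
    [0, 0, 3],
    [0, 0, 1.3],
    [0, 0, 0],
    [0, 0, 0],
  ],
  twist=[0, 0, 0, 0, 0, 0, 0, 0, 0, 0, 0, 0, 0, 0, 0, 0, 0, 0, 0],
)

```text
time: 10.4
position: [0.5938, 0.0799, 0.0605]
tool_rot: [0.707, 0.707, 0.001, 0.001]
ft_force: [-0.6, 0.1, -1.8]
grip_width: 0.045
```

Emit:
step_arm(
  slide=[
    [0, 0, 0],
    [0, 0, 0],
    [0, 0, 0],
    [0, 0, 0],
    [0, 0, 0],
    [0, 0, 0],
    [0, 0, 0],
    [0, 0, 0],
  ],
  twist=[0, 0, 0, 0, 0, 0, 0, 0],
  jaw=87,
)

```text
time: 11.07
position: [0.5933, 0.0799, 0.0601]
tool_rot: [0.707, 0.707, -0.0, -0.0]
ft_force: [-1.3, 0.1, 0.2]
grip_width: 0.0852
```

Emit:
step_arm(
  slide=[
    [0, 0, -10],
    [0, 0, -25],
    [0, 0, -30],
    [0, 0, -30],
    [0, 0, -30],
    [0, 0, -15],
    [0, 0, -3],
    [0, 0, 0],
  ],
  twist=[0, 0, 0, 0, 0, 0, 0, 0],
)

```text
time: 11.73
position: [0.594, 0.0799, 0.2049]
tool_rot: [0.707, 0.707, 0.001, 0.001]
ft_force: [0.0, 0.6, -0.5]
grip_width: 0.0874
```

Emit:
step_arm(
  slide=[
    [-10, -2, 0],
    [-20, -4, 0],
    [-30, -7, 0],
    [-30, -7, 0],
    [-30, -7, 0],
    [-30, -7, 0],
    [-30, -7, 0],
    [-30, -7, 0],
    [-30, -7, 0],
    [-30, -7, 0],
    [-30, -7, 0],
    [-30, -7, 0],
    [-30, -7, 0],
    [-30, -7, 0],
    [-30, -6, 0],
    [-30, -5, 0],
    [-20, -4, 0],
    [-10, 0, 0],
    [0, 0, 0],
    [0, 0, 0],
  ],
  twist=[0, 0, 0, 0, 0, 0, 0, 0, 0, 0, 0, 0, 0, 0, 0, 0, 0, 0, 0, 0],
)

```text
time: 13.4
position: [0.4875, -0.3993, 0.2015]
tool_rot: [0.707, 0.707, 0.0, -0.002]
ft_force: [0.6, 0.2, -0.9]
grip_width: 0.0869
```

```bash
python3 look.py w4 red brown black white+.015
```

```text
13.45 [ 0.48778114 -0.39849283  0.2018888 ] [ 7.07002766e-01  7.07208534e-01  4.16050229e-04 -1.73359918e-03] 0.08678925170475818 [-0.22484829  0.16345469  0.70247882]
red [589.   15.4] 280 [575, 0, 35, 29] [ 0.6939 -0.2486]
brown [206.6  39.2] 6558 [160, 0, 93, 85] [ 0.3657 -0.246 ]
brown [621.2 173.7] 5011 [586, 35, 54, 223] [ 0.8361 -0.3883]
brown [347.2 236.3] 1984 [293, 223, 112, 28] [ 0.517  -0.4674]
brown [457.5 237.3] 1073 [411, 226, 102, 27] [ 0.6545 -0.4687]
black [234.5 244.7] 837 [206, 227, 47, 31] [ 0.4096 -0.4321]
black [412.  244.5] 872 [394, 226, 49, 32] [ 0.5649 -0.4319]
black [322.7 293.8] 33700 [0, 232, 640, 125] [ 0.4867 -0.4813]
black [241.6 377.6] 14792 [53, 354, 367, 46] [ 0.4045 -0.5785]
black [465.5 389.7] 490 [447, 382, 36, 18] [ 0.633  -0.5938]
black [591.1 390.8] 825 [566, 382, 51, 18] [ 0.7618 -0.595 ]
white+.015 [618.   10.6] 949 [594, 0, 46, 25] [ 0.7217 -0.2431]
```

View pics/w4.png

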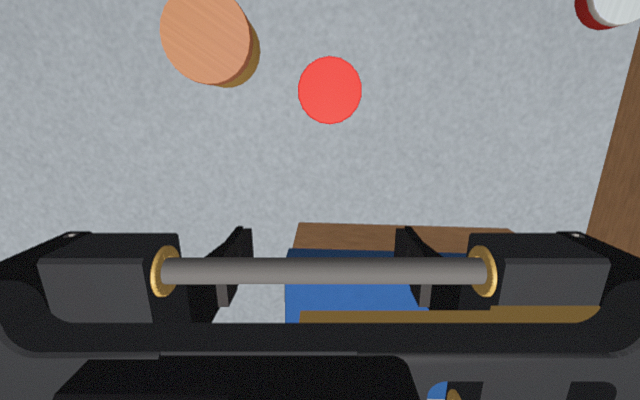

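```bash
sed -i "s/'red':\[((0,190,90),(4/'red':[((0,120,90),(4/; s/(174,190,90)/(174,120,90)/" h.py; python3 look.py w4b red
```

```text
13.5 [ 0.48809806 -0.39818729  0.20223027] [ 7.06706925e-01  7.07504906e-01  3.46211075e-04 -1.41824288e-03] 0.08674641733919534 [-0.40317992  0.15412062 -0.35027321]
red [589.3  16.3] 440 [574, 0, 38, 31] [ 0.6946 -0.2481]
red [329.   90.7] 3343 [298, 57, 63, 68] [ 0.4924 -0.3026]
```

Emit:
step_arm(
  slide=[
    [10, 1, 0],
    [20, 1, 0],
    [26, 1, 0],
    [20, 1, 0],
    [15, 0.5, 0],
    [5.5, 0, 10],
    [0, 0, 25],
    [0, 0, 30],
    [0, 0, 30],
    [0, 0, 25],
    [0, 0, 12],
    [0, 0, 5],
    [0, 0, 0],
    [0, 0, 0],
  ],
  twist=[0, 0, 0, 0, 0, 0, 0, 0, 0, 0, 0, 0, 0, 0],
)

```text
time: 14.67
position: [0.4936, -0.3038, 0.0671]
tool_rot: [0.707, 0.707, 0.0, 0.001]
ft_force: [0.1, -0.0, 0.9]
grip_width: 0.0872
```

Emit:
step_arm(
  slide=[
    [0, 0, 0],
    [0, 0, 0],
    [0, 0, 0],
    [0, 0, 0],
    [0, 0, 0],
    [0, 0, 0],
    [0, 0, 0],
    [0, 0, 0],
    [0, 0, 0],
    [0, 0, 0],
  ],
  twist=[0, 0, 0, 0, 0, 0, 0, 0, 0, 0],
  jaw=35,
  force=18,
)

```text
time: 15.5
position: [0.4928, -0.3037, 0.0663]
tool_rot: [0.707, 0.707, -0.0, 0.0]
ft_force: [-0.9, -0.7, 3.6]
grip_width: 0.0539
```

Emit:
step_arm(
  slide=[
    [0, 0, -10],
    [0, 0, -25],
    [0, 0, -25],
    [0, 0, -10],
    [6, 6, 0],
    [15, 15, 0],
    [25, 20, 0],
    [30, 20, 0],
    [30, 15, 0],
    [30, 10, 0],
    [30, 8, 0],
    [30, 5, 0],
    [30, 4, 0],
    [30, 0, 0],
    [20, 0, 0],
    [10, 0, 0],
    [5, 0, 0],
    [0, 0, 0],
    [0, 0, 0],
  ],
  twist=[0, 0, 0, 0, 0, 0, 0, 0, 0, 0, 0, 0, 0, 0, 0, 0, 0, 0, 0],
)

```text
time: 17.08
position: [0.5959, -0.0133, 0.1357]
tool_rot: [0.707, 0.707, -0.0, 0.0]
ft_force: [0.0, 0.1, -1.6]
grip_width: 0.0535
```

```bash
python3 look.py w5 brown white+.015 yellow+.015
```

```text
17.1333 [ 0.59603132 -0.01381679  0.13584341] [ 7.07482315e-01  7.06731002e-01 -1.44869541e-04  2.08475357e-04] 0.053805559831425036 [-0.12801865  0.6739213  -2.2345517 ]
brown [315.4  11.5] 1492 [276, 0, 79, 29] [0.5895 0.1438]
brown [318.3 100.3] 1021 [279, 64, 81, 75] [0.5916 0.0752]
brown [625.8 198.2] 3122 [600, 102, 40, 156] [ 0.8872 -0.0142]
brown [320.4 183.5] 990 [286, 159, 73, 49] [5.932e-01 3.000e-04]
white+.015 [276.3  55.1] 375 [271, 9, 12, 97] [0.567  0.0978]
white+.015 [320.4  87.5] 4096 [286, 50, 70, 75] [0.5942 0.0792]
white+.015 [360.9 161. ] 760 [353, 102, 15, 124] [0.6215 0.0324]
white+.015 [282.3 152.8] 519 [275, 106, 16, 97] [0.5684 0.038 ]
white+.015 [145.9 181.2] 1265 [130, 158, 33, 47] [0.4734 0.0185]
```

View pics/w5.png

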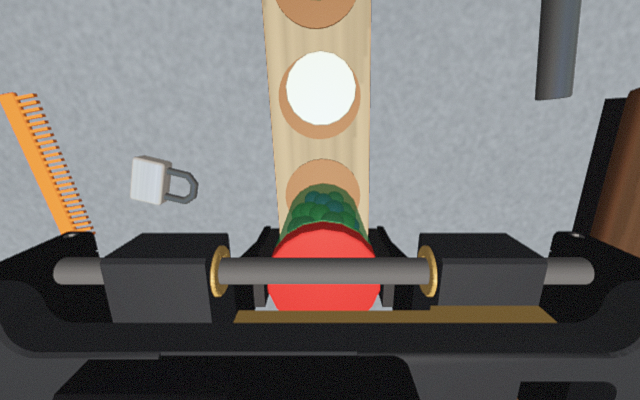

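Jar2 stands at (0.594,0.079), about 2 mm off mark2's centre. Jar3 hangs upright with its lid at about (324,270). I nudge it +2 mm in y and lower it.

Emit:
step_arm(
  slide=[
    [2, -1, 0],
    [0, 0, 10],
    [0, 0, 15],
    [0, 0, 15],
    [0, 0, 8],
    [0, 0, 4],
    [0, 0, 1.5],
    [0, 0, 0],
    [0, 0, 0],
  ],
  twist=[0, 0, 0, 0, 0, 0, 0, 0, 0],
)

```text
time: 17.88
position: [0.5953, -0.0108, 0.0831]
tool_rot: [0.707, 0.707, 0.0, 0.0]
ft_force: [0.6, -0.1, -1.4]
grip_width: 0.0538
```

Emit:
step_arm(
  slide=[
    [0, 0, 0.5],
    [0, 0, 0],
    [0, 0, 0],
    [0, 0, 0],
  ],
  twist=[0, 0, 0, 0],
)

```text
time: 18.22
position: [0.595, -0.0106, 0.0825]
tool_rot: [0.707, 0.707, 0.0, 0.0]
ft_force: [0.5, 0.4, -1.5]
grip_width: 0.0536
```

Emit:
step_arm(
  slide=[
    [0, 0, 0.5],
    [0, 0, 0.4],
    [0, 0, 0],
    [0, 0, 0],
  ],
  twist=[0, 0, 0, 0],
)

```text
time: 18.55
position: [0.5949, -0.0106, 0.0814]
tool_rot: [0.707, 0.707, 0.0, 0.0]
ft_force: [0.1, 0.2, -0.2]
grip_width: 0.0533
```

Emit:
step_arm(
  slide=[
    [0, 0, 0],
    [0, 0, 0],
    [0, 0, 0],
    [0, 0, 0],
    [0, 0, 0],
    [0, 0, 0],
    [0, 0, 0],
    [0, 0, 0],
  ],
  twist=[0, 0, 0, 0, 0, 0, 0, 0],
  jaw=87,
)

```text
time: 19.22
position: [0.5948, -0.0106, 0.0812]
tool_rot: [0.707, 0.707, 0.0, -0.0]
ft_force: [-0.1, -0.1, 0.1]
grip_width: 0.0862
```

Emit:
step_arm(
  slide=[
    [0, 0, -10],
    [0, 0, -25],
    [0, 0, -30],
    [0, 0, -30],
    [0, 0, -30],
    [0, 0, -5],
    [0, 0, 0],
  ],
  twist=[0, 0, 0, 0, 0, 0, 0],
)

```text
time: 19.8
position: [0.5965, -0.0109, 0.2146]
tool_rot: [0.707, 0.707, 0.002, 0.003]
ft_force: [0.5, 0.4, 1.1]
grip_width: 0.0868
```

Emit:
step_arm(
  slide=[
    [-10, -10, 0],
    [-20, -15, 0],
    [-30, -25, 0],
    [-30, -25, 0],
    [-30, -25, 0],
    [-30, -25, 0],
    [-30, -25, 0],
    [-15, -15, 0],
    [-10, -5, 0],
    [0, 0, 0],
    [0, 0, 0],
  ],
  twist=[0, 0, 0, 0, 0, 0, 0, 0, 0, 0, 0],
)

```text
time: 20.72
position: [0.4244, -0.2155, 0.2104]
tool_rot: [0.708, 0.707, 0.0, -0.001]
ft_force: [0.5, 0.4, -0.5]
grip_width: 0.0871
```

```bash
python3 look.py w6 brown black red+.015
```

```text
20.7667 [ 0.42488486 -0.21495237  0.21056584] [ 7.07148170e-01  7.07064943e-01  2.26382024e-04 -7.61389131e-04] 0.08716432856894031 [ 0.17948922 -0.12829456 -0.48940945]
brown [486.   10.5] 758 [456, 0, 65, 26] [ 0.5942 -0.034 ]
brown [479.7  79.6] 3296 [447, 46, 66, 68] [ 0.5973 -0.1011]
brown [282.8 218.2] 4084 [246, 183, 74, 71] [ 0.3732 -0.2631]
brown [633.3 233.1] 474 [622, 195, 18, 62] [ 0.8194 -0.2837]
black [234.6 245. ] 835 [206, 227, 47, 31] [ 0.3436 -0.2528]
black [412.  244.8] 841 [395, 227, 47, 31] [ 0.505  -0.2528]
black [322.3 293.6] 33792 [0, 232, 640, 124] [ 0.4233 -0.3035]
black [241.8 377.6] 14808 [52, 354, 368, 46] [ 0.3382 -0.4047]
black [464.4 389.8] 497 [446, 381, 37, 19] [ 0.5745 -0.4211]
black [591.3 390.8] 827 [566, 382, 51, 18] [ 0.7101 -0.4226]
red+.015 [602.2 164.7] 502 [585, 141, 41, 52] [ 0.6655 -0.1808]
```

View pics/w6.png

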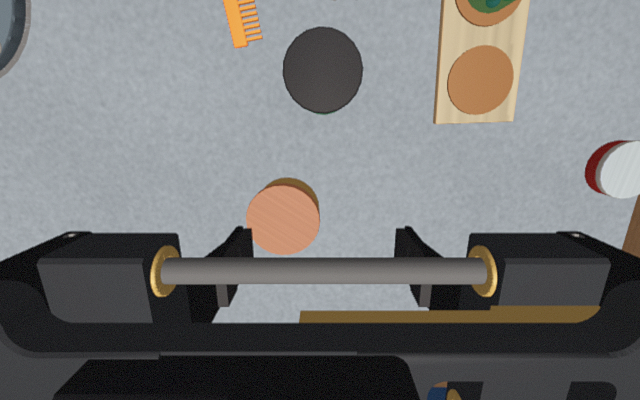

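```bash
sed -i "s/(180,255,45)/(180,255,75)/" h.py; python3 look.py w6b black | grep -v "^20\." | head -4
```

```text
black [13.6 31.8] 566 [0, 0, 25, 70] [ 0.1933 -0.0789]
black [321.8  70.4] 4044 [283, 28, 79, 86] [ 0.4238 -0.1056]
black [320.2 315. ] 78982 [0, 226, 640, 174] [ 0.4219 -0.3272]
```

Emit:
step_arm(
  slide=[
    [10, -1, 0],
    [25, 0, 0],
    [30, 0, 0],
    [25, 0, 0],
    [14, 0, 0],
    [5, 0, 10],
    [0, 0, 25],
    [0, 0, 30],
    [0, 0, 30],
    [0, 0, 20],
    [0, 0, 8],
    [0, 0, 2.5],
    [0, 0, 0],
    [0, 0, 0],
  ],
  twist=[0, 0, 0, 0, 0, 0, 0, 0, 0, 0, 0, 0, 0, 0],
)

```text
time: 21.98
position: [0.4246, -0.1064, 0.0865]
tool_rot: [0.707, 0.707, 0.0, 0.001]
ft_force: [-0.3, -0.0, 0.0]
grip_width: 0.0869
```

Emit:
step_arm(
  slide=[
    [0, 0, 0],
    [0, 0, 0],
    [0, 0, 0],
    [0, 0, 0],
    [0, 0, 0],
    [0, 0, 0],
    [0, 0, 0],
    [0, 0, 0],
    [0, 0, 0],
    [0, 0, 0],
  ],
  twist=[0, 0, 0, 0, 0, 0, 0, 0, 0, 0],
  jaw=45,
  force=25,
)

```text
time: 22.82
position: [0.4239, -0.1068, 0.0861]
tool_rot: [0.707, 0.707, 0.0, 0.0]
ft_force: [-1.4, 0.5, 6.1]
grip_width: 0.0628
```

Emit:
step_arm(
  slide=[
    [0, 0, -5],
    [0, 0, -15],
    [0, 0, -20],
    [0, 0, -15],
    [0, 0, -5],
    [0.5, 10, 0],
    [1, 20, 0],
    [1, 30, 0],
    [1, 30, 0],
    [1, 30, 0],
    [1, 28, 0],
    [0, 16, 0],
    [0, 10, 0],
    [0, 0, 0],
    [0, 0, 0],
    [0, 0, 0],
  ],
  twist=[0, 0, 0, 0, 0, 0, 0, 0, 0, 0, 0, 0, 0, 0, 0, 0],
)

```text
time: 24.15
position: [0.5963, -0.1006, 0.1443]
tool_rot: [0.707, 0.707, -0.001, -0.002]
ft_force: [-0.2, -0.7, -2.2]
grip_width: 0.0626
```

```bash
python3 look.py w7 brown red+.015 white+.015
python3 - <<'E'
from rig import robot
from h import *
c=robot.camera('side');cv2.imwrite('pics/side7.png',c['color'])
E
```

```text
24.2 [ 0.596294   -0.10071317  0.14470113] [ 7.07168855e-01  7.07042963e-01 -6.97885260e-04 -1.40433414e-03] 0.06299916004242236 [-0.17875339 -0.8104725  -1.77228251]
brown [319.1  14.5] 1170 [279, 0, 81, 36] [0.5924 0.0574]
brown [627.9 140.5] 2114 [607, 59, 33, 124] [ 0.8816 -0.0471]
red+.015 [320.9  87.5] 6575 [277, 40, 89, 96] [ 0.5949 -0.0092]
white+.015 [322.7 101.6] 6505 [269, 0, 102, 216] [ 0.5958 -0.016 ]
white+.015 [136.1  83.1] 1606 [119, 56, 36, 55] [ 0.4724 -0.0044]
```

View pics/w7.png

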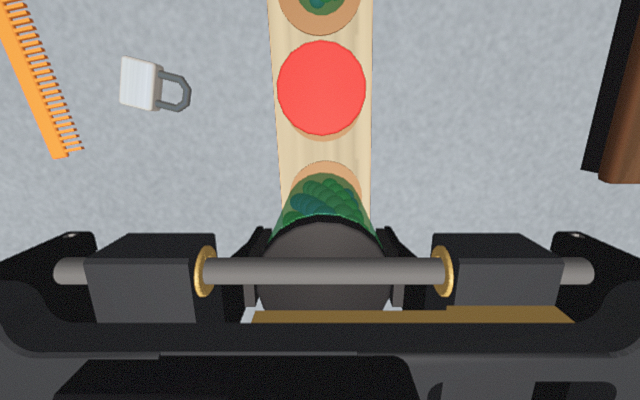

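View pics/side7.png

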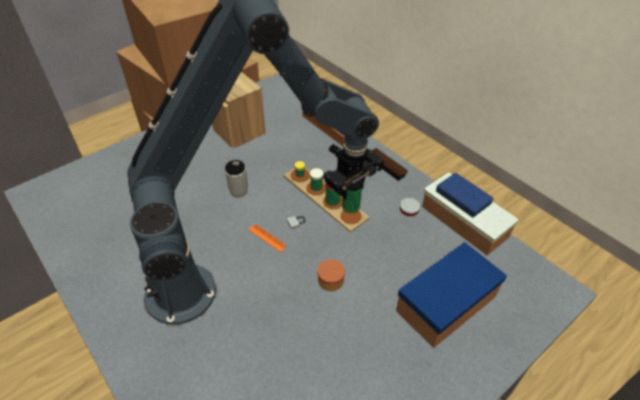

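Jar3 is within 2 mm of mark3's centre (lid (321,88)). Jar4 hangs upright over mark4, and I shift it +1.5 mm in x and lower it.

Emit:
step_arm(
  slide=[
    [0, 1.5, 0],
    [0, 0, 8],
    [0, 0, 12],
    [0, 0, 12],
    [0, 0, 6],
    [0, 0, 3],
    [0, 0, 1],
    [0, 0, 0],
    [0, 0, 0],
  ],
  twist=[0, 0, 0, 0, 0, 0, 0, 0, 0],
)

```text
time: 25.0
position: [0.5996, -0.1012, 0.1038]
tool_rot: [0.707, 0.707, 0.0, 0.0]
ft_force: [0.3, -0.1, -2.6]
grip_width: 0.0624
```

Emit:
step_arm(
  slide=[
    [0, 0, 0.5],
    [0, 0, 0.5],
    [0, 0, 0],
    [0, 0, 0],
  ],
  twist=[0, 0, 0, 0],
)

```text
time: 25.33
position: [0.5994, -0.1011, 0.103]
tool_rot: [0.707, 0.707, 0.0, 0.0]
ft_force: [0.0, -0.4, -2.2]
grip_width: 0.0628
```

Emit:
step_arm(
  slide=[
    [0, -1, 0.5],
    [0, 0, 0.5],
    [0, 0, 0.5],
    [0, 0, 0],
    [0, 0, 0],
  ],
  twist=[0, 0, 0, 0, 0],
)

```text
time: 25.75
position: [0.5983, -0.1011, 0.1012]
tool_rot: [0.707, 0.707, -0.0, -0.0]
ft_force: [1.1, 0.6, -1.7]
grip_width: 0.0625
```

Emit:
step_arm(
  slide=[
    [0, 0, 0.4],
    [0, 0, 0],
    [0, 0, 0],
  ],
  twist=[0, 0, 0],
)

```text
time: 26.0
position: [0.5983, -0.1011, 0.1012]
tool_rot: [0.707, 0.707, -0.0, 0.0]
ft_force: [-0.7, 0.4, 2.1]
grip_width: 0.0626
```

Emit:
step_arm(
  slide=[
    [0, 0, 0],
    [0, 0, 0],
    [0, 0, 0],
    [0, 0, 0],
    [0, 0, 0],
    [0, 0, 0],
    [0, 0, 0],
    [0, 0, 0],
  ],
  twist=[0, 0, 0, 0, 0, 0, 0, 0],
  jaw=87,
)

```text
time: 26.67
position: [0.5984, -0.1011, 0.1008]
tool_rot: [0.707, 0.707, 0.0, -0.0]
ft_force: [0.1, 0.1, -0.3]
grip_width: 0.0867
```

Emit:
step_arm(
  slide=[
    [0, 0, -10],
    [0, 0, -25],
    [0, 0, -30],
    [0, 0, -30],
    [0, 0, -30],
    [-10, 0, -15],
    [-25, 0, 0],
    [-30, 0, 0],
    [-30, 0, 0],
    [-25, 0, 0],
    [-10, 0, 0],
    [0, 0, 0],
    [0, 0, 0],
  ],
  twist=[0, 0, 0, 0, 0, 0, 0, 0, 0, 0, 0, 0, 0],
)

```text
time: 27.75
position: [0.598, -0.2306, 0.2409]
tool_rot: [0.707, 0.707, 0.0, -0.001]
ft_force: [0.1, 0.7, -1.0]
grip_width: 0.0869
```

```bash
python3 look.py w8 brown black+.015 red+.015 white+.015;python3 - <<'E'
from rig import robot
from h import *
H={'yellow':.065,'white':.087,'red':.109,'black':.131}
for n in ['scene','side']:
    c=robot.camera(n);cv2.imwrite(f'pics/{n}8.png',c['color'])
    for k in H:
        for b in blobs(c,k):
            p=ray(c,b[:2],H[k])
            if .3<p[0]<.7 and -.2<p[1]<.4: print(n,k,np.round(b[:2],1),b[3],np.round(p[:2],4))
E
```

```text
27.8 [ 0.59798428 -0.22972064  0.24081624] [ 7.07001878e-01  7.07211214e-01  2.71325195e-04 -7.54828764e-04] 0.08689972601752188 [-0.56061582  0.57857747  0.16216258]
brown [577.3  24.5] 1988 [554, 0, 49, 51] [ 0.89   -0.0538]
brown [322.6  85.9] 241 [294, 74, 59, 28] [ 0.5973 -0.1195]
brown [143.6 198.1] 3810 [107, 165, 74, 68] [ 0.3564 -0.2605]
brown [528.  193.5] 2057 [483, 167, 119, 66] [ 0.8718 -0.2544]
brown [263.3 318.7] 400 [230, 315, 69, 8] [ 0.5065 -0.4515]
black+.015 [552.7  28.1] 905 [536, 0, 35, 52] [ 0.78   -0.0883]
black+.015 [323.2  45.3] 4597 [286, 2, 76, 87] [ 0.5981 -0.1004]
black+.015 [326.6 311.4] 79217 [0, 211, 640, 189] [ 0.6014 -0.3503]
black+.015 [617.2 213.7] 172 [593, 211, 47, 7] [ 0.8738 -0.2435]
white+.015 [289.3  11.7] 151 [284, 0, 15, 28] [ 0.5671 -0.0629]
white+.015 [353.6   9.2] 171 [347, 0, 12, 25] [ 0.6259 -0.061 ]
white+.015 [323.8  86.8] 858 [288, 66, 73, 44] [ 0.5986 -0.1274]
white+.015 [470.5 153.5] 2286 [444, 127, 54, 54] [ 0.7508 -0.1924]
white+.015 [580.5 200.4] 3779 [527, 177, 113, 56] [ 0.8772 -0.2433]
scene yellow [339.7 252.5] [334, 247, 
[... 354 characters left out ...]
2] [312, 233, 15, 12] [0.6342 0.1301]
scene black [339.3 260.9] [334, 258, 12, 7] [0.6337 0.2154]
side yellow [299.5 165.5] [295, 162, 10, 8] [0.5856 0.1629]
side white [316.3 172.4] [310, 168, 14, 10] [0.5941 0.0775]
side white [292.5 220.6] [288, 216, 10, 10] [ 0.3932 -0.0469]
side red [332.8 182.4] [325, 177, 16, 12] [ 0.5908 -0.0137]
side black [254.3 146.6] [132, 0, 285, 317] [0.4798 0.2858]
side black [342.5 154.3] [329, 145, 30, 20] [0.694  0.0543]
side black [234.4 167.3] [225, 161, 20, 14] [0.3655 0.2391]
side black [299.3 173.2] [296, 170, 8, 7] [0.5177 0.0748]
side black [315.4 185.5] [311, 181, 11, 9] [ 0.5222 -0.0053]
side black [331.3 197.5] [326, 188, 14, 18] [ 0.5264 -0.0799]
```

View pics/w8.png

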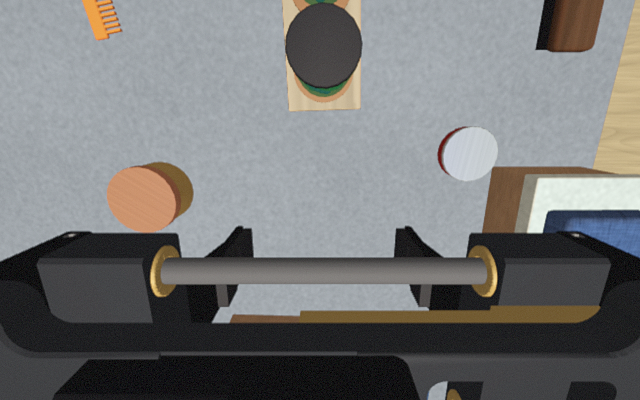

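View pics/scene8.png

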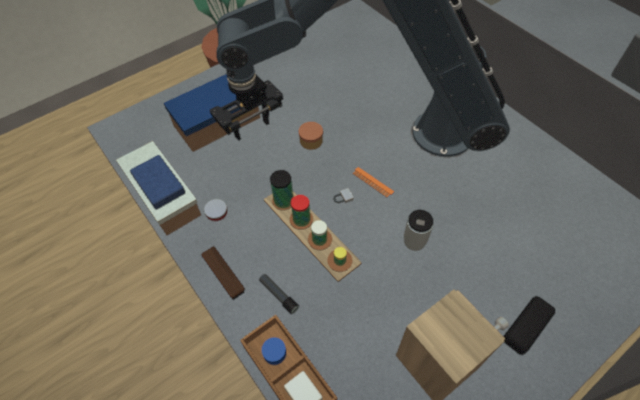

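The jars stand in order yellow (340,252), white (319,227), red (299,203), black (282,180), with yellow nearest the cabinet. All are upright, and the mug lid is unchanged at (420,220). I hand in.

```bash
python3 -c "
from rig import robot
print(robot.hand_in())"
```

```text
the job is handed in; nothing more can be done
None
```

All four jars stand upright on the cork marks in size order, with the smallest on the mark nearest the cabinet (left, +y) and the largest farthest from it. I handed the job in at about 28 s of the 112 s allowed, with the gripper open and clear of everything.

- **Centring, wrist camera:** each jar came out within about 2 mm of its mark's centre.
- **Centring, fixed cameras:** these agreed to about 4 mm for jars 1 to 3. The largest gap was jar3 in the scene view, about 3.5 mm along the row. Their automatic detection did not pick out jar4's black lid, so jar4's centring rests on the wrist camera alone.
- **Mug:** its lid was at the same pixels in both fixed views before and after, so it was not moved.
- **Forces and falls:** no jar was knocked over. The highest wrist reading returned by a move was about 6 N along any axis; readings come only at the end of each move.

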